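Dry-fit two garden totems in the school pottery room

ROBOT

A 6-joint arm with a two-finger parallel gripper is mounted at the origin on the work surface. World frame = base frame: x ahead of the robot, y to its left, z up, the work surface at z = 0. Lengths are in mm, angles in rad, forces in N, time in s.
With the tool pointing down it reaches from about 400 to 925 mm from the base axis. Payload 12.5 kg.
Tool frame: the origin (TCP) lies on the front face of the gripper's body, between the roots of the fingers; the fingertips stand 78 mm ahead of it and the grasp point (between the pads) lies 59 mm ahead of it (env.nose_length is the distance from the TCP to the fingertips, in mm); z points along the fingers, y is the line along which they close (so a half turn about z gives the same grasp; the last joint's range is limited). The gripper opens to 95 mm and grips with 3 to 60 N. Pads are 20 mm wide; open, the fingers measure 119 mm over their backs; the gripper's body (75 mm by 180 mm) begins 59 mm behind the grasp point.
Start: joints at [1.146, 0.491, 1.559, -0, 1.092, -0.106], TCP at [195.873, 593.525, 292.261] pointing down, gripper open.
Joint ranges: [-3.1, 3.1], [-0.84, 2.19], [0.05, 2.79], [-1.13, 4.28], [0.06, 2.93], [-2.69, 2.69]. Speed limits (rad/s): [2.22, 2.22, 2.79, 3.14, 3.14, 3.14].

INTERFACE

Orientations are given as [roll, pitch, yaw] about the fixed x, y, z axes, in that order (R = Rz(yaw) Ry(pitch) Rx(roll)).
In Python, from cell import env gives the robot as it stands.
- The arm moves only by the tool jog_arm, never from a script. Its argument "motion" is a list of rows, each a list of 7 numbers: the turn, a rotation vector about the tool's x, y, z in degrees, then the shift along the tool's x, y, z in mm, then the finger opening in mm, from 0 to 95.1. In form: [[wx, wy, wz, x, y, z, hand], ...]. A call has 1 to 10 rows; each row shifts and turns the commanded pose from where the row before left it, along the tool's axes as they then stand; what a row does not reach is not made up. A row lasts 1/8 s, in which the tool goes at most 62.5 mm and 10.7 degrees, less where a joint would pass 70% of its speed; a pose out of reach is approached as far as the arm can. A call is refused whole if a number of a shift passes 62.5 or a number of a turn 10.7, either way. A call with a gripper value outside its range is refused whole. The fingers move at their own pace and stop on an object; the grip force is fixed at half the most. Time passes only in rows, so rows that do not move let the fingers close. It gives the time, the measured TCP pose, the force, the opening and the grip force at its end, in the units of the state.
- env.state(): the state, without advancing time (a new reading comes with each control period).
- env.read_camera(name): name is "scene" or "top" or "wrist"; returns a dict with "color" (400x640x3 uint8, red, green, blue), "z_map" (400x640 float32, mm along the optical axis (not along the pixel's ray), 0 where there is no reading), "camera_matrix" (3x3 intrinsics, pixels), "world_to_cam" (4x4, takes a point from world to camera coordinates). Camera axes: x right, y up, looking along -z (the intrinsics and any distortion apply to the point x, -y, -z); pixel columns grow to the right and rows downward; lengths in mm; the calibration is good to about 2 mm. A picture is of the moment at which its call begins.
- env.job_done(): hands the job in; it is judged then, once.
Trained networks look in the newest picture that a camera, given by its name, has taken for a name from the list of things; names that differ only in an ending like _2 or _b are one class to them, and where a whole thing is asked for, a point or a joint stands for the part that bears it (a point fixed in the world has none). Each returns a list of dicts, best first, with "score" (0 to 1); they miss things now and then, are a little off and sometimes report something else, mostly with a low value. They report only what shows in the picture. A call takes as long as a camera call.
- env.recognise(camera, thing): "location" ([column, row] in pixels, amid what is visible of it).
The state is a dict: "t": time; "joints": joint angles; "qvel": joint speeds; "tau": joint torques, N m; "eef_pos": TCP position; "tcp_rot": TCP orientation; "ft_force": force on the tool from outside, world axes, zero at the start; "moment": the same for the moment, N m; "opening": opening from 0.0 (shut) to 1.0 (fully open); "grip_force": force on a finger pad.
Only numpy, scipy, OpenCV 4.12 (cv2) and the standard library are available. Lean on these libraries where they do the work, as an engineer would, in place of code of your own. Each camera call takes 0.05 s, during which the arm holds its last target. There are 200 camera calls.

TASK

Dry-fit the two garden totems from the fired clay pieces: on the round plinth put the blue drum, then the yellow flower on it, then the bird on top; on the square plinth put the green drum, then the red mushroom cap on it. Seat every piece upright and fully down over the peg beneath it, set down gently without dropping or tipping any, and leave the bottle, the slip bulb and the clay pot where they stand.

Things in the scene. Friction and masses are not known exactly. Their poses are not given: they have to be found in the camera images.
- round_plinth: Fixed round terracotta-coloured plinth, 110 mm across, 20 mm thick, flat top. Top: peg of bare clay 18 mm across, 10 mm high, on the axis. Origin: centre of its underside on the table, z up.
- square_plinth: Fixed square dark slate-grey plinth, 100 x 100 mm, 20 mm thick, flat top. Top: peg of bare clay 18 mm across, 10 mm high, on the axis. Origin: centre of its underside on the table, z up.
- blue_drum: Loose blue glazed drum with two cream bands, 62 mm across, 50 mm high without its peg, straight sides, about 0.24 kg. Underside: round socket 32 mm across, 13 mm deep, on the axis. Top: peg of bare clay 18 mm across, 10 mm high, on the axis. Origin: centre of the underside, z up along the axis. Stands upright on the table.
- flower: Loose yellow flower disc, eight round petals (17 mm across, one along its x axis, then every 45 degrees) and a brown centre, 67 mm over the petals, 28 mm high without its peg, about 0.12 kg. Underside: round socket 32 mm across, 13 mm deep, on the axis. Top: peg of bare clay 18 mm across, 10 mm high, on the axis. Origin: centre of the underside, z up along the axis. Lies flat on the table.
- bird: Loose teal bird, 0.16 kg, on a round foot 42 mm across; body 42 mm wide, long axis level along x (beak +x), 36 mm above the underside, sides straight within 14 mm of the middle: grip there across y. Head top 74 mm up, beak tip 51 mm ahead, tail 57 mm behind. Underside: round socket 32 mm across, 13 mm deep, on the axis. No peg. Origin: centre of the underside, z up. May face any way.
- green_drum: Loose green glazed drum with light green upright ribs, 61 mm across, 44 mm high without its peg, straight sides, about 0.2 kg. Underside: round socket 32 mm across, 13 mm deep, on the axis. Top: peg of bare clay 18 mm across, 10 mm high, on the axis. Origin: centre of the underside, z up along the axis. Stands upright on the table.
- mushroom_cap: Loose red mushroom cap with cream spots, about 0.14 kg: cream stem 44 mm across up to 16 mm, then the red cap 64 mm across, its rim straight-sided from 16 to 34 mm above the underside, domed to 48 mm. Underside: round socket 32 mm across, 13 mm deep, on the axis. No peg on top. Origin: centre of the underside, z up along the axis. Stands upright on the table.
- bottle: Bystander: loose white plastic bottle, 60 mm across, 150 mm high, standing. Origin: centre of the underside. Leave alone.
- slip_bulb: Bystander: loose red bulb with a black pointed nozzle, 60 mm across, 130 mm high, standing. Origin: centre of the underside. Leave alone.
- clay_pot: Bystander: loose open grey clay pot with blobs on its side, about 114 mm across with the blobs, 70 mm high, standing. Origin: centre of the underside. Leave alone.

How it is judged:
By the outcome, as a careful person would: the job done as asked, in the order asked, and still so for the second after the job is handed in, with the robot touching nothing.
It also fails if it takes over 136 s, if anything falls off the work surface, if the arm or the gripper's body presses on something with over 40 N, if the wrist force passes 120 N, or if a joint passes its speed limit or range.

## Working session

There is one attempt and no reset: what is moved stays moved. The work goes in short steps, Python scripts to look and compute and a tool call to move; the robot and the scene stay as the last step left them, time stands still between calls to the robot, and variables do not carry over. Pictures are saved under pics/ and viewed, at most 14 in all, crops included, and the job is handed in when it is done.

Besides the shell and the picture viewer there is one more tool, called as name(argument=value, ...), one argument or row to a line, values as JSON. jog_arm: Moves the arm, as the interface text tells. Its arguments: {"type":"object","properties":{"motion":{"type":"array"}},"required":["motion"]}

```bash
ls; mkdir -p pics
cat > h.py <<'E'
import numpy as np, cv2
from cell import env
from scipy.spatial.transform import Rotation as R
def shot(name,fn=None):
    d=env.read_camera(name)
    if fn: cv2.imwrite('pics/'+fn,cv2.cvtColor(d['color'],cv2.COLOR_RGB2BGR))
    return d
def cloud(d):
    K=d['camera_matrix'];T=np.linalg.inv(d['world_to_cam']);z=d['z_map']
    v,u=np.mgrid[0:z.shape[0],0:z.shape[1]]
    p=np.stack([(u-K[0,2])/K[0,0]*z,-(v-K[1,2])/K[1,1]*z,-z,np.ones_like(z)],-1)
    P=p@T.T; P=P[...,:3]; P[z<=0]=np.nan
    return P
E
cat > a.py <<'E'
from h import *
things='round_plinth square_plinth blue_drum flower bird green_drum mushroom_cap bottle slip_bulb clay_pot'.split()
for c in ['top','scene']:
    d=shot(c,c+'0.png');P=cloud(d)
    print(c,d['camera_matrix'].ravel().round(1).tolist(),np.linalg.inv(d['world_to_cam'])[:3,3].round(0))
    for t in things:
        for r in env.recognise(c,t)[:2]:
            u,v=[int(round(x)) for x in r['location']]
            u=min(max(u,0),639);v=min(max(v,0),399)
            print(t,round(r['score'],2),(u,v),P[v,u].round(0))
s=env.state();print(s)
E
python3 a.py
```

```text
pics
top [518.2, 0.0, 324.5, 0.0, 518.2, 202.6, 0.0, 0.0, 1.0] [ 518.  -26. 1560.]
round_plinth 0.64 (378, 200) [ 620. -166.   18.]
round_plinth 0.53 (335, 146) [772. -38.  86.]
square_plinth 0.88 (249, 216) [574. 217.  29.]
blue_drum 0.6 (316, 192) [642.  17.  56.]
flower 0.69 (359, 263) [ 436. -106.   62.]
flower 0.61 (297, 254) [462.  74.  40.]
bird 0.54 (225, 253) [465. 283.  50.]
green_drum 0.58 (358, 263) [ 436. -104.   50.]
mushroom_cap 0.76 (411, 254) [ 461. -258.   44.]
mushroom_cap 0.62 (382, 202) [ 614. -177.   29.]
bottle 0.57 (174, 197) [625. 415. 111.]
slip_bulb 0.89 (333, 142) [779. -33. 111.]
clay_pot 0.62 (470, 209) [ 593. -441.    9.]
scene [481.7, 0.0, 321.8, 0.0, 481.7, 198.4, 0.0, 0.0, 1.0] [1391.  922.  895.]
round_plinth 0.72 (285, 181) [ 618. -182.   22.]
square_plinth 0.82 (385, 237) [578. 234.  21.]
square_plinth 0.36 (338, 170) [461. -94.  42.]
blue_drum 0.72 (319, 210) [656.  38.  44.]
flower 0.89 (374, 197) [472.  86.  31.]
bird 0.8 (426, 227) [476. 295.  40.]
bird 0.35 (288, 180) [ 616. -168.   32.]
green_drum 0.71 (341, 167) [446. -96.  47.]
mushroom_ca
[... 168 characters left out ...]
pot 0.31 (287, 181) [ 613. -178.   22.]
{'t': 1.1, 'joints': array([ 1.14638710e+00,  4.90876609e-01,  1.55891755e+00, -5.61472038e-06,
        1.09174919e+00, -1.05616888e-01]), 'qvel': array([ 0.00061611,  0.00075455, -0.00033421, -0.0009005 , -0.00040795,
        0.00064736]), 'tau': array([ 5.48503995e-04, -6.12478423e+01, -2.58436489e+01,  6.93466840e-02,
        4.45231085e-02, -8.34920297e-05]), 'eef_pos': array([195.87316284, 593.50447774, 292.26942724]), 'tcp_rot': array([3.14154415e+00, 1.01528370e-05, 2.82280291e+00]), 'ft_force': array([ 0.8838482 ,  0.76371533, -0.01057745]), 'moment': array([0.05121604, 0.02864954, 0.03787889]), 'grip_force': 0.0, 'opening': 0.9989833078235568}
```

View top.

View pics/top0.png

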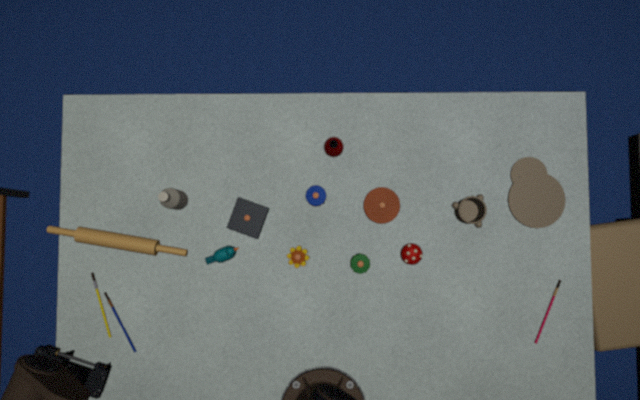

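View pics/scene0.png

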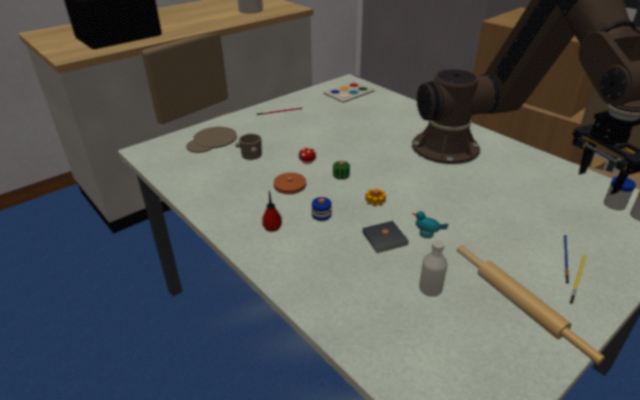

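```bash
cat > b.py <<'E'
from h import *
d=shot('top');P=cloud(d)
hsv=cv2.cvtColor(d['color'],cv2.COLOR_RGB2HSV)
K=d['camera_matrix'];T=np.linalg.inv(d['world_to_cam'])
def ray(u,v,h):
    c=T[:3,:3]@np.array([(u-K[0,2])/K[0,0],-(v-K[1,2])/K[1,1],-1]);o=T[:3,3]
    return (o+c*(h-o[2])/c[2])[:2]
def go(n,u,v,r,h,hb=0):
    # ground-removed mask: not table-like
    w=np.s_[v-r:v+r+1,u-r:u+r+1]
    tab=np.array([d['color'][v-r,u-r],d['color'][v+r,u+r],d['color'][v-r,u+r],d['color'][v+r,u-r]]).astype(float)
    m=np.abs(d['color'][w].astype(float)-np.median(tab,0)).max(-1)>25
    m&=hsv[w][...,1]>(70 if n!='square_plinth' else -1)
    k,l,st,ce=cv2.connectedComponentsWithStats(m.astype(np.uint8));i=1+np.argmax(st[1:,4])
    m=l==i
    vv,uu=np.nonzero(m); uu=uu+u-r; vv=vv+v-r
    z=P[w][m][:,2]
    xy=np.array([ray(a,b,h) for a,b in zip(uu,vv)]);mid=ray(u,v,h)
    (cu,cv_),rad=cv2.minEnclosingCircle(np.c_[uu,vv].astype(np.float32))
    pts=P[w][m];s=np.abs(pts[:,2]-h)<10
    ev,V=np.linalg.eigh(np.cov(xy.T))
    print(n,m.sum(),'mean',xy.mean(0).round(1),'circ',ray(cu,cv_,h).round(1),'rad',round(rad*1500/518,1),'zpct',np.nanpercentile(z,[10,50,90]).round(0),'depthmean',np.nanmean(pts[s],0).round(1),'axis',V[:,1].round(2), ev.round(0))
go('round_plinth',381,205,24,20);go('square_plinth',248,217,28,20)
go('blue_drum',316,196,16,50);go('flower',298,257,16,28);go('bird',222,254,20,36);go('green_drum',360,263,15,44);go('mushroom_cap',411,254,15,34)
E
python3 b.py
```

```text
round_plinth 1024 mean [ 605.7 -175.9] circ [ 605.5 -176. ] rad 52.4 zpct [15. 20. 25.] depthmean [ 605.7 -175.8   20.1] axis [-0.38  0.92] [714. 729.]
square_plinth 1182 mean [569.1 222.4] circ [569.4 222.5] rad 68.1 zpct [13. 19. 24.] depthmean [569.5 222.9  19.5] axis [0.25 0.97] [859. 890.]
blue_drum 319 mean [633.  19.] circ [633.3  18.9] rad 29.6 zpct [46. 50. 55.] depthmean [633.1  19.   49.8] axis [-0.96 -0.26] [222. 235.]
flower 343 mean [454.  73.] circ [453.8  72.9] rad 32.8 zpct [22. 28. 34.] depthmean [453.8  73.   27.9] axis [-1.    0.07] [241. 242.]
bird 309 mean [460.3 294.8] circ [460.5 295.7] rad 48.7 zpct [45. 53. 70.] depthmean [453.2 303.4  43.9] axis [-0.37  0.93] [ 88. 569.]
green_drum 281 mean [ 435.  -109.1] circ [ 435.1 -108.8] rad 27.9 zpct [40. 44. 50.] depthmean [ 435.  -109.    44.3] axis [-0.84 -0.54] [182. 195.]
mushroom_cap 325 mean [ 462.2 -260.3] circ [ 462.2 -260. ] rad 30.5 zpct [38. 44. 50.] depthmean [ 461.6 -257.4   40.1] axis [0.01 1.  ] [224. 246.]
```

jog_arm(
  motion=[
    [0, 0, -9.13, 0, 0, 0, 95],
    [0, 0, -9.13, 0, 0, 0, 95],
    [0, 0, 0, -36, -48, 0, 95],
    [0, 0, 0, -36, -48, 0, 95],
    [0, 0, 0, -36, -48, 0, 95],
    [0, 0, 0, -36, -48, 0, 95],
    [0, 0, 0, -36, -48, 0, 95],
    [0, 0, 0, -36, -48, 0, 95],
    [0, 0, 0, -36, -48, 0, 95],
    [0, 0, 0, -36, -48, 0, 95],
  ],
)

```text
t: 2.4
eef_pos: [484.8, 207.8, 292.5]
tcp_rot: [3.141, 0.001, 3.141]
ft_force: [1.5, 0.8, -0.6]
opening: 1.0
grip_force: 0.0
```

jog_arm(
  motion=[
    [0, 0, 0, -37, -47, 0, 95],
    [0, 0, 0, -37, -47, 0, 95],
    [0, 0, 0, -37, -47, 0, 95],
    [0, 0, 0, -37, -48, 0, 95],
    [0, 0, 0, 0, 0, 50, 95],
    [0, 0, 0, 0, 0, 0, 95],
  ],
)

```text
t: 3.15
eef_pos: [630.7, 20.0, 239.3]
tcp_rot: [3.141, -0.007, 3.14]
ft_force: [-0.6, 0.2, 0.5]
opening: 1.003
grip_force: 0.0
```

```bash
cat > w.py <<'E'
from h import *
import sys
fn=sys.argv[1]
d=shot('wrist',fn);P=cloud(d);s=env.state();print(s['eef_pos'].round(1),s['tcp_rot'].round(3))
T=np.linalg.inv(d['world_to_cam']);print('cam',T[:3,3].round(0),T[:3,:3].round(2).tolist())
K=d['camera_matrix']
for t in sys.argv[2:]:
    for r in env.recognise('wrist',t)[:1]:
        u,v=[int(round(x)) for x in r['location']];print(t,round(r['score'],2),(u,v),P[min(v,399),min(u,639)].round(0))
E
python3 w.py w1.png blue_drum
```

```text
[631.4  20.6 241.7] [ 3.141e+00 -3.000e-03  3.141e+00]
cam [548.  20. 333.] [[0.0, -0.96, -0.29], [1.0, 0.0, -0.0], [0.0, -0.29, 0.96]]
blue_drum 0.76 (319, 189) [626.  20.  61.]
```

View pics/w1.png

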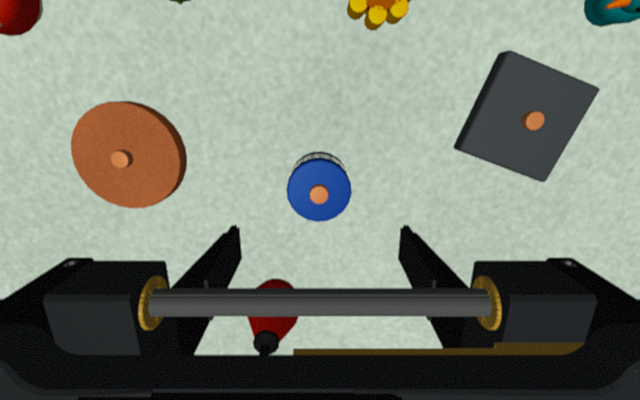

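```bash
cat >> h.py <<'E'
def pix(d,u,v,h):
    K=d['camera_matrix'];T=np.linalg.inv(d['world_to_cam'])
    c=T[:3,:3]@np.array([(u-K[0,2])/K[0,0],-(v-K[1,2])/K[1,1],-1]);o=T[:3,3]
    return (o+c*(h-o[2])/c[2])[:2].round(1)
E
python3 -c "
from h import *
d=shot('wrist');print(pix(d,319,194,60),pix(d,121,158,30),pix(d,535,120,30),env.state()['eef_pos'].round(1))"
```

```text
[634.9  20.7] [ 607.2 -175.4] [570.  227.1] [632.1  21.1 244. ]
```

jog_arm(
  motion=[
    [0, 0, 0, -2, 0, 50, 95],
    [0, 0, 0, 0, 0, 50, 95],
    [0, 0, 0, 0, 0, 35, 95],
    [0, 0, 0, 0, 0, 20, 95],
    [0, 0, 0, 0, 0, 0, 95],
    [0, 0, 0, 0, 0, 0, 0],
    [0, 0, 0, 0, 0, 0, 0],
    [0, 0, 0, 0, 0, 0, 0],
    [0, 0, 0, 0, 0, 0, 0],
    [0, 0, 0, 0, 0, 0, 0],
  ],
)

```text
t: 4.55
eef_pos: [634.0, 20.4, 87.7]
tcp_rot: [-3.141, 0.001, 3.142]
ft_force: [-1.6, -1.2, 6.2]
opening: 0.65
grip_force: 30.0
```

jog_arm(
  motion=[
    [0, 0, 0, 0, 0, -20, 0],
    [0, 0, 0, 0, 0, -40, 0],
    [0, 0, 0, 7, -49, 0, 0],
    [0, 0, 0, 7, -49, 0, 0],
    [0, 0, 0, 7, -49, 0, 0],
    [0, 0, 0, 6.5, -49, 0, 0],
    [0, 0, 0, 0, 0, 0, 0],
    [0, 0, 0, 0, 0, 0, 0],
    [0, 0, 0, 0, 0, 0, 0],
  ],
)

```text
t: 5.68
eef_pos: [606.5, -174.3, 147.5]
tcp_rot: [3.141, 0.0, -3.14]
ft_force: [-0.2, 0.2, -2.3]
opening: 0.652
grip_force: 30.0
```

```bash
python3 w.py w2.png blue_drum
```

```text
[ 606.5 -174.3  147.4] [ 3.141  0.    -3.14 ]
cam [ 523. -174.  240.] [[-0.0, -0.96, -0.3], [1.0, -0.0, -0.0], [0.0, -0.3, 0.96]]
blue_drum 0.73 (320, 251) [ 591. -174.  110.]
```

View pics/w2.png

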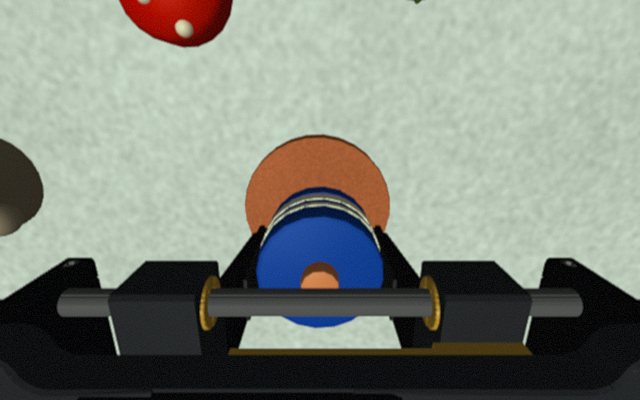

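jog_arm(
  motion=[
    [0, 0, 0, 0, -1, 20, 0],
    [0, 0, 0, 0, 0, 10, 0],
    [0, 0, 0, 0, 0, 4, 0],
    [0, 0, 0, 0, 0, 3, 0],
    [0, 0, 0, 0, 0, 1.5, 0],
    [0, 0, 0, 0, 0, 1, 0],
    [0, 0, 0, 0, 0, 0, 0],
    [0, 0, 0, 0, 0, 0, 0],
  ],
)

```text
t: 6.78
eef_pos: [606.3, -176.5, 107.8]
tcp_rot: [3.142, 0.0, 3.141]
ft_force: [-1.0, 0.1, -2.8]
opening: 0.648
grip_force: 30.0
```

jog_arm(
  motion=[
    [0, 0, 0, 0, 0, 0.6, 0],
    [0, 0, 0, 0, 0, 0.6, 0],
    [0, 0, 0, 0, 0, 0, 0],
    [0, 0, 0, 0, 0, 0, 0],
  ],
)

```text
t: 7.28
eef_pos: [606.3, -176.5, 107.7]
tcp_rot: [-3.141, 0.001, 3.142]
ft_force: [-4.1, 1.5, 9.8]
opening: 0.645
grip_force: 30.0
```

jog_arm(
  motion=[
    [0, 0, 0, 0, 0, 0, 95],
    [0, 0, 0, 0, 0, 0, 95],
    [0, 0, 0, 0, 0, 0, 95],
    [0, 0, 0, 0, 0, -50, 95],
    [0, 0, 0, 0, 0, -60, 95],
    [0, 0, 0, 30, 50, 0, 95],
    [0, 0, 0, 30, 50, 0, 95],
    [0, 0, 0, 30, 50, 0, 95],
    [0, 0, 0, 30, 50, 0, 95],
    [0, 0, 0, 32, 49, 0, 95],
  ],
)

```text
t: 8.52
eef_pos: [453.3, 73.8, 216.6]
tcp_rot: [3.141, 0.001, 3.141]
ft_force: [-0.1, 0.1, -0.0]
opening: 1.0
grip_force: 0.0
```

jog_arm(
  motion=[
    [0, 0, 0, 0, 0, 0, 95],
    [0, 0, 0, 0, 0, 0, 95],
  ],
)

```text
t: 8.78
eef_pos: [454.8, 72.5, 216.7]
tcp_rot: [-3.142, 0.001, -3.141]
ft_force: [0.9, -0.4, 0.3]
opening: 1.001
grip_force: 0.0
```

```bash
python3 w.py w3.png flower
cat > f.py <<'E'
from h import *
d=shot('wrist');hsv=cv2.cvtColor(d['color'],cv2.COLOR_RGB2HSV)
# yellow tops at h=28, world angle histogram of petals mod 45
m=(hsv[...,1]>150)&(hsv[...,0]>20)&(hsv[...,0]<35)&(hsv[...,2]>190)
m[260:]=0
v,u=np.nonzero(m);xy=np.array([pix(d,a,b,28) for a,b in zip(u,v)])
ev=cv2.minEnclosingCircle(xy.astype(np.float32));c=np.array(ev[0]);print('circle',ev,'n',len(u))
q=xy-c;r=np.hypot(*q.T);s=r>27
a=np.arctan2(q[s,1],q[s,0]);print('petal angle mod45',np.degrees(np.angle(np.exp(8j*a).mean()))/8,abs(np.exp(8j*a).mean()))
E
python3 f.py
```

```text
[455.1  72.  216.6] [-3.142e+00  1.000e-03  3.141e+00]
cam [371.  73. 310.] [[-0.0, -0.95, -0.3], [1.0, -0.0, -0.0], [-0.0, -0.3, 0.95]]
flower 0.76 (322, 184) [447.  75.  39.]
circle ((452.90460205078125, 73.66468811035156), 32.22494888305664) n 1235
petal angle mod45 -6.504306684324612 0.594759208336034
```

View pics/w3.png

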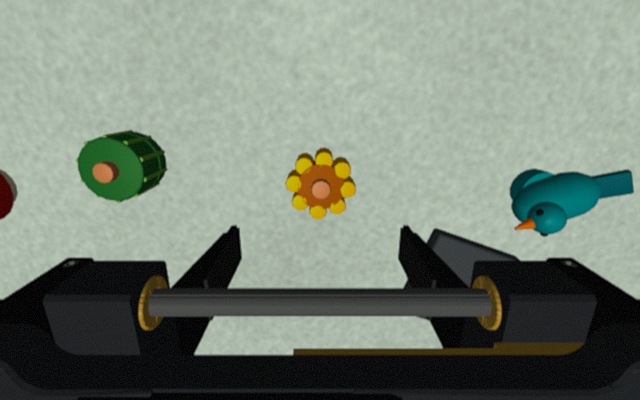

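jog_arm(
  motion=[
    [0, 0, 0, 1, 1, 50, 95],
    [0, 0, 6.5, 0, 0, 40, 95],
    [0, 0, 0, 0, 0, 30, 95],
    [0, 0, 0, 0, 0, 15, 95],
    [0, 0, 0, 0, 0, 0, 95],
    [0, 0, 0, 0, 0, 0, 0],
    [0, 0, 0, 0, 0, 0, 0],
    [0, 0, 0, 0, 0, 0, 0],
    [0, 0, 0, 0, 0, 0, 0],
    [0, 0, 0, 0, 0, 0, 0],
  ],
)

```text
t: 10.18
eef_pos: [453.5, 73.5, 82.0]
tcp_rot: [3.141, 0.001, 3.028]
ft_force: [-0.9, 0.4, 7.6]
opening: 0.698
grip_force: 30.0
```

jog_arm(
  motion=[
    [0, 0, 0, 0, 0, -20, 0],
    [0, 0, 0, 0, 0, -45, 0],
    [0, 0, -6.5, 0, 0, -45, 0],
    [0, 0, 0, -30.5, -50, 0, 0],
    [0, 0, 0, -30.5, -50, 0, 0],
    [0, 0, 0, -30.5, -50, 0, 0],
    [0, 0, 0, -30.5, -50, 0, 0],
    [0, 0, 0, -30.5, -50, 0, 0],
    [0, 0, 0, 0, 0, 0, 0],
    [0, 0, 0, 0, 0, 0, 0],
  ],
)

```text
t: 11.42
eef_pos: [605.2, -176.2, 191.0]
tcp_rot: [3.141, -0.001, 3.141]
ft_force: [-0.5, 0.1, -1.1]
opening: 0.694
grip_force: 30.0
```

```bash
python3 w.py w4.png flower
```

```text
[ 605.2 -175.7  191.2] [ 3.141e+00 -1.000e-03 -3.141e+00]
cam [ 522. -176.  284.] [[-0.0, -0.96, -0.3], [1.0, -0.0, -0.0], [0.0, -0.3, 0.96]]
flower 0.6 (320, 244) [ 594. -176.  137.]
```

View pics/w4.png

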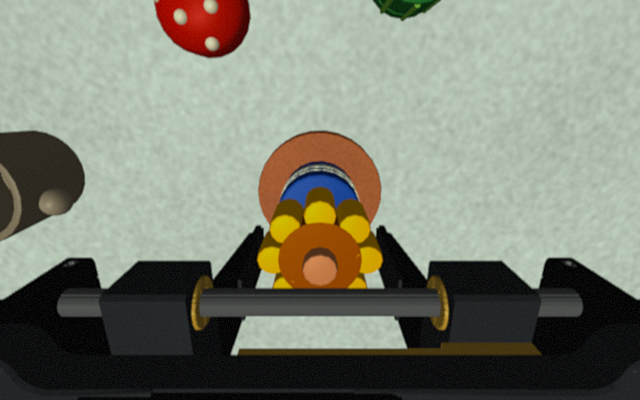

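jog_arm(
  motion=[
    [0, 0, 0, -1, 0, 20, 0],
    [0, 0, 0, 0, 0, 10, 0],
    [0, 0, 0, 0, 0, 4, 0],
    [0, 0, 0, 0, 0, 3, 0],
    [0, 0, 0, 0, 0, 1.5, 0],
    [0, 0, 0, 0, 0, 0.6, 0],
    [0, 0, 0, 0, 0, 0, 0],
    [0, 0, 0, 0, 0, 0, 0],
  ],
)

```text
t: 12.52
eef_pos: [606.8, -176.5, 152.6]
tcp_rot: [-3.142, 0.0, 3.141]
ft_force: [0.8, 0.1, -1.3]
opening: 0.696
grip_force: 30.0
```

jog_arm(
  motion=[
    [0, 0, 0, 0, 0, 0.6, 0],
    [0, 0, 0, 0, 0, 0.6, 0],
    [0, 0, 0, 0, 0, 0, 0],
    [0, 0, 0, 0, 0, 0, 0],
  ],
)

```text
t: 13.02
eef_pos: [606.9, -176.5, 152.0]
tcp_rot: [-3.141, 0.001, 3.142]
ft_force: [-2.7, -0.0, 7.4]
opening: 0.698
grip_force: 30.0
```

jog_arm(
  motion=[
    [0, 0, 0, 0, 0, 0, 95],
    [0, 0, 0, 0, 0, 0, 95],
    [0, 0, 0, 0, 0, 0, 95],
    [0, 0, 0, 0, 0, -30, 95],
    [0, 0, 0, 0, 0, -50, 95],
    [0, 0, 0, 18, 58, 0, 95],
    [0, 0, 0, 18, 58, 0, 95],
    [0, 0, 0, 18, 58, 0, 95],
    [0, 0, 0, 18, 58, 0, 95],
    [0, 0, 0, 18, 58, 0, 95],
  ],
)

```text
t: 14.28
eef_pos: [516.1, 115.2, 231.4]
tcp_rot: [3.141, 0.0, 3.141]
ft_force: [-0.1, 0.4, 0.0]
opening: 1.0
grip_force: 0.0
```

jog_arm(
  motion=[
    [0, 0, 0, 18, 58, 0, 95],
    [0, 0, 0, 18, 58, 0, 95],
    [0, 0, 0, 18, 58, 0, 95],
    [0, 0, 0, 0, 0, 0, 95],
    [0, 0, 0, 0, 0, 0, 95],
  ],
)

```text
t: 14.9
eef_pos: [462.8, 287.4, 231.1]
tcp_rot: [-3.141, -0.0, -3.141]
ft_force: [-0.2, 0.1, 0.3]
opening: 1.0
grip_force: 0.0
```

```bash
python3 w.py w5.png bird
cat > g.py <<'E'
from h import *
d=shot('wrist');P=cloud(d);hsv=cv2.cvtColor(d['color'],cv2.COLOR_RGB2HSV)
m=(hsv[...,1]>100)&(hsv[...,0]>80)&(hsv[...,0]<100);m[265:]=0
p=P[m];p=p[np.isfinite(p[:,0])];p=p[p[:,2]>5]
print(len(p),'z',np.percentile(p[:,2],[5,50,95,99]).round(0))
b=p[(p[:,2]>30)&(p[:,2]<62)];h=p[p[:,2]>62]
print('body med',np.median(b,0).round(1),'head',h.mean(0).round(1))
e,V=np.linalg.eigh(np.cov(b[:,:2].T));ax=V[:,1];ax*=np.sign((h.mean(0)-b.mean(0))[:2]@ax);print('heading deg',np.degrees(np.arctan2(ax[1],ax[0])))
n=np.array([-ax[1],ax[0]]);t=p[:,:2]@ax;w=b[:,:2]@n
tb=p[:,:2]@ax
print('along',np.percentile(tb,[.5,99.5]),'across',np.percentile(w,[1,99]))
mo=(hsv[...,1]>150)&(hsv[...,0]<18);mo[265:]=0
q=P[mo];q=q[np.isfinite(q[:,0])&(q[:,2]>40)];print('beak',len(q),q.mean(0).round(1))
L=np.percentile(tb,.5)+57;c=np.mean(np.percentile(w,[1,99]))
print('centre from tail',(ax*L+n*c).round(1))
E
python3 g.py
```

```text
[463.1 286.8 231.2] [-3.141 -0.     3.141]
cam [379. 288. 324.] [[-0.0, -0.96, -0.3], [1.0, -0.0, -0.0], [-0.0, -0.3, 0.96]]
bird 0.89 (318, 183) [453. 286.  56.]
3626 z [ 42.  53.  74. 197.]
body med [451.2 298.1  51.6] head [464.6 270.9  89. ]
heading deg -76.41499373998188
along [-227.09174375 -123.06735459] across [494.74359747 532.47304536]
beak 153 [461.4 273.2 135.6]
centre from tail [459.3 286. ]
```

View pics/w5.png

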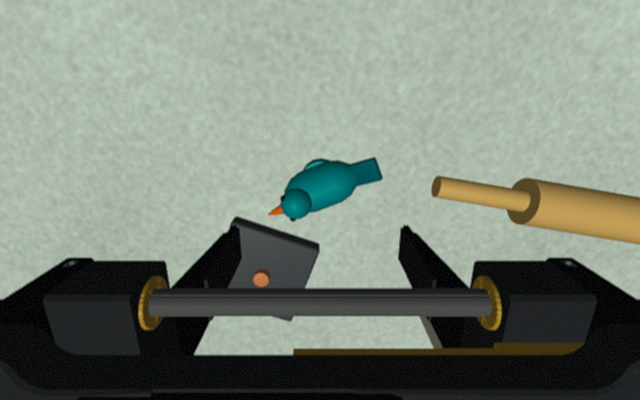

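```bash
python3 -c "
from h import *
d=shot('wrist');P=cloud(d)
for u,v in [(271,212),(295,203),(327,187),(375,169),(365,172)]: print((u,v),np.nanmedian(P[v-1:v+2,u-1:u+2].reshape(-1,3),0).round(1))
b=pix(d,268,213,58);t=pix(d,379,169,42);print(b,t,np.hypot(*(b-t)),np.degrees(np.arctan2(*(b-t)[::-1])),t+(b-t)*57/108)
print('sq peg',pix(d,261,279,30))
hsv=cv2.cvtColor(d['color'],cv2.COLOR_RGB2HSV)
m=((hsv[...,1]>100)&(hsv[...,0]>80)&(hsv[...,0]<100));m[265:]=0
v,u=np.nonzero(m);print(u.mean(),v.mean(),pix(d,u.mean(),v.mean(),50))
"
```

```text
(271, 212) [479.1 243.1  61.4]
(295, 203) [466.1 266.   73.8]
(327, 187) [457.2 293.3  56.9]
(375, 169) [442.1 336.2  52.2]
(365, 172) [445.4 327.8  48.7]
[481.3 239.8] [444.2 341.6] 108.34966543557024 -69.97623254693376 [463.78055556 287.87222222]
sq peg [567.9 223.5]
325.68936286573694 187.28712059064807 [459.4 292.3]
```

jog_arm(
  motion=[
    [0, 0, 10, 0, 0, 0, 95],
    [0, 0, 10, 0, 0, 0, 95],
    [0, 0, 10, 0, 0, 10, 95],
    [0, 0, 10, 0, 0, 10, 95],
    [0, 0, 10, 0, 0, 10, 95],
    [0, 0, 10, 0, 0, 10, 95],
    [0, 0, 9, 0, 0, 10, 95],
    [0, 0, 0, 0, 0, 0, 95],
    [0, 0, 0, 0, 0, 0, 95],
  ],
)

```text
t: 16.23
eef_pos: [463.2, 287.1, 181.6]
tcp_rot: [3.141, -0.0, 1.94]
ft_force: [0.2, -0.2, 1.1]
opening: 0.998
grip_force: 0.0
```

```bash
python3 w.py w6.png
```

```text
[463.2 287.2 181.7] [ 3.141 -0.     1.939]
cam [433. 366. 275.] [[0.93, -0.35, -0.11], [0.36, 0.89, 0.28], [0.0, -0.3, 0.96]]
```

View pics/w6.png

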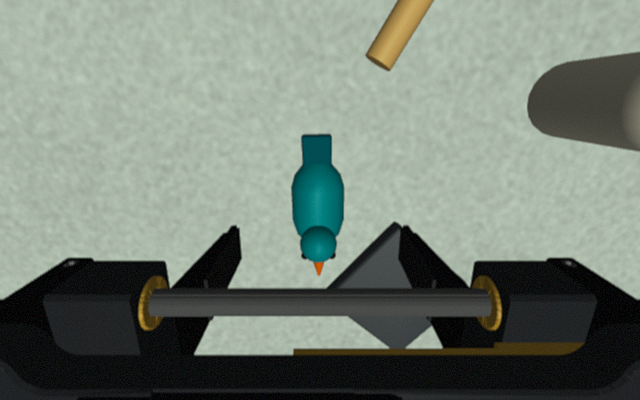

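```bash
python3 -c "
from h import *
d=shot('wrist')
b=pix(d,319,275,58);a=np.array([np.cos(1.94),np.sin(1.94)]);c=np.array([463.2,287.2])
for h in (40,45,50):
  t=pix(d,317,135,h);print((b-c)@a,(t-c)@a)"
```

```text
-50.78883844583576 56.57061944438006
-50.78883844583576 57.07301423940514
-50.78883844583576 57.70475782384643
```

Beak at −51 and tail at +57 mm along the tool x: the centre is right. Descend and grip.

jog_arm(
  motion=[
    [0, 0, 0, 0, 0, 40, 95],
    [0, 0, 0, 0, 0, 30, 95],
    [0, 0, 0, 0, 0, 16.5, 95],
    [0, 0, 0, 0, 0, 0, 95],
    [0, 0, 0, 0, 0, 0, 0],
    [0, 0, 0, 0, 0, 0, 0],
    [0, 0, 0, 0, 0, 0, 0],
    [0, 0, 0, 0, 0, 0, 0],
    [0, 0, 0, 0, 0, 0, 0],
    [0, 0, 0, 0, 0, 0, 0],
  ],
)

```text
t: 17.58
eef_pos: [462.7, 287.5, 94.8]
tcp_rot: [-3.141, -0.0, 1.937]
ft_force: [-0.1, -0.3, 1.5]
opening: 0.438
grip_force: 30.0
```

jog_arm(
  motion=[
    [0, 0, 0, 0, 0, -20, 0],
    [0, 0, 0, 0, 0, -40, 0],
    [0, 0, 0, 0, 0, -40, 0],
    [0, 0, -10, 0, 0, -40, 0],
    [0, 0, -10, 0, 0, 0, 0],
    [0, 0, -10, 0, 0, 0, 0],
    [0, 0, -10, 0, 0, 0, 0],
    [0, 0, -10, 0, 0, 0, 0],
    [0, 0, -10, 0, 0, 0, 0],
    [0, 0, -9, 0, 0, 0, 0],
  ],
)

```text
t: 18.82
eef_pos: [462.7, 287.4, 234.5]
tcp_rot: [-3.141, -0.001, -3.136]
ft_force: [0.5, 0.3, -1.5]
opening: 0.437
grip_force: 30.0
```

jog_arm(
  motion=[
    [0, 0, 0, -18, -58, 0, 0],
    [0, 0, 0, -18, -58, 0, 0],
    [0, 0, 0, -18, -58, 0, 0],
    [0, 0, 0, -18, -58, 0, 0],
    [0, 0, 0, -18, -58, 0, 0],
    [0, 0, 0, -18, -58, 0, 0],
    [0, 0, 0, -18, -58, 0, 0],
    [0, 0, 0, -18, -58, 0, 0],
    [0, 0, 0, 0, 0, 0, 0],
    [0, 0, 0, 0, 0, 0, 0],
  ],
)

```text
t: 20.08
eef_pos: [606.3, -176.3, 234.1]
tcp_rot: [3.141, -0.001, 3.141]
ft_force: [-1.4, 0.2, -2.0]
opening: 0.44
grip_force: 30.0
```

```bash
python3 w.py w7.png
```

```text
[ 606.4 -175.6  234.4] [ 3.141e+00 -1.000e-03 -3.141e+00]
cam [ 523. -176.  327.] [[-0.0, -0.96, -0.3], [1.0, 0.0, -0.0], [0.0, -0.3, 0.96]]
```

View pics/w7.png

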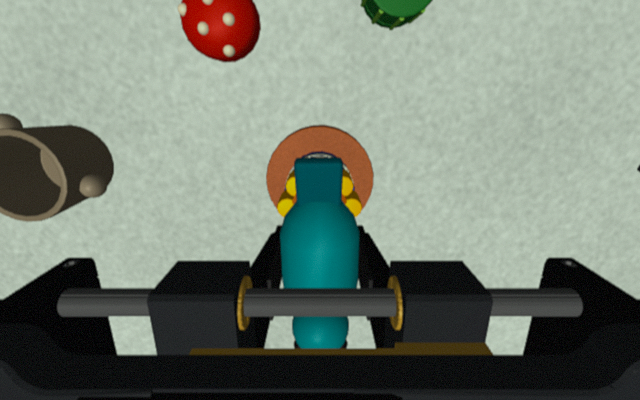

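jog_arm(
  motion=[
    [0, 0, 0, 0, 0, 20, 0],
    [0, 0, 0, 0, 0, 12, 0],
    [0, 0, 0, 0, 0, 4, 0],
    [0, 0, 0, 0, 0, 3, 0],
    [0, 0, 0, 0, 0, 1.4, 0],
    [0, 0, 0, 0, 0, 0.6, 0],
    [0, 0, 0, 0, 0, 0, 0],
    [0, 0, 0, 0, 0, 0, 0],
  ],
)

```text
t: 21.12
eef_pos: [606.8, -176.6, 193.9]
tcp_rot: [-3.142, 0.0, 3.141]
ft_force: [-0.9, -0.7, -1.9]
opening: 0.436
grip_force: 30.0
```

jog_arm(
  motion=[
    [0, 0, 0, 0, 0, 0.6, 0],
    [0, 0, 0, 0, 0, 0, 0],
    [0, 0, 0, 0, 0, 0, 0],
  ],
)

```text
t: 21.5
eef_pos: [606.8, -176.5, 193.1]
tcp_rot: [3.141, 0.0, 3.141]
ft_force: [-0.5, -0.9, -2.5]
opening: 0.442
grip_force: 30.0
```

jog_arm(
  motion=[
    [0, 0, 0, 0, 0, 0.6, 0],
    [0, 0, 0, 0, 0, 0.4, 0],
    [0, 0, 0, 0, 0, 0, 0],
    [0, 0, 0, 0, 0, 0, 0],
  ],
)

```text
t: 22.0
eef_pos: [606.9, -176.5, 192.8]
tcp_rot: [-3.141, 0.001, 3.142]
ft_force: [-1.8, 0.1, 6.0]
opening: 0.438
grip_force: 30.0
```

jog_arm(
  motion=[
    [0, 0, 0, 0, 0, 0, 95],
    [0, 0, 0, 0, 0, 0, 95],
    [0, 0, 0, 0, 0, 0, 95],
    [0, 0, 0, 0, 0, -30, 95],
    [0, 0, 0, 0, 0, -55, 95],
    [0, 0, 0, 57, 22, 0, 95],
    [0, 0, 0, 57, 22, 0, 95],
    [0, 0, 0, 57, 22, 0, 95],
    [0, 0, 0, 0, 0, 50, 95],
    [0, 0, 0, 0, 0, 0, 95],
  ],
)

```text
t: 23.25
eef_pos: [434.9, -110.2, 226.0]
tcp_rot: [3.14, -0.004, 3.141]
ft_force: [0.2, -0.3, 0.9]
opening: 0.999
grip_force: 0.0
```

```bash
cat > k.py <<'E'
from h import *
import sys
lo,hi,h=int(sys.argv[1]),int(sys.argv[2]),float(sys.argv[3])
d=shot('wrist');hsv=cv2.cvtColor(d['color'],cv2.COLOR_RGB2HSV)
m=(hsv[...,1]>90)&(hsv[...,0]>=lo)&(hsv[...,0]<=hi);m[262:]=0;m[:,:200]=0;m[:,440:]=0
k,l,st,ce=cv2.connectedComponentsWithStats(m.astype(np.uint8));print(st[1:][st[1:,4]>15].tolist())
for i in range(1,k):
    if st[i,4]>15: print(pix(d,*ce[i],h), st[i,4])
print(env.state()['eef_pos'].round(1))
E
python3 w.py w8.png; python3 k.py 5 14 54
```

```text
[ 436.  -110.6  227.1] [ 3.141e+00 -2.000e-03  3.141e+00]
cam [ 352. -110.  319.] [[-0.0, -0.96, -0.29], [1.0, -0.0, -0.0], [0.0, -0.29, 0.96]]
[[311, 181, 19, 19, 280]]
[ 432.  -109.6] 280
[ 436.5 -110.8  227.7]
```

View pics/w8.png

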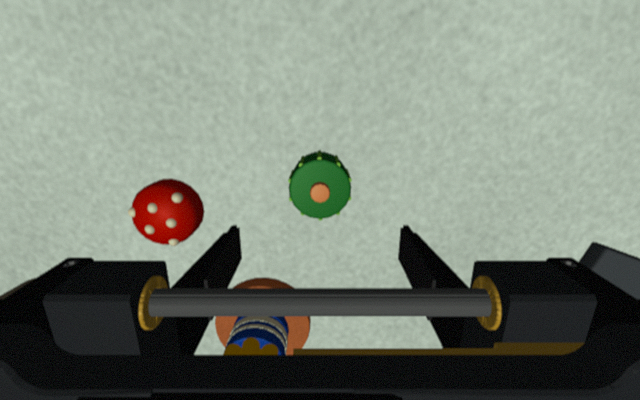

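jog_arm(
  motion=[
    [0, 0, 0, 2, 1, 50, 95],
    [0, 0, 0, 0, 0, 45, 95],
    [0, 0, 0, 0, 0, 32, 95],
    [0, 0, 0, 0, 0, 15, 95],
    [0, 0, 0, 0, 0, 0, 95],
    [0, 0, 0, 0, 0, 0, 0],
    [0, 0, 0, 0, 0, 0, 0],
    [0, 0, 0, 0, 0, 0, 0],
    [0, 0, 0, 0, 0, 0, 0],
    [0, 0, 0, 0, 0, 0, 0],
  ],
)

```text
t: 24.6
eef_pos: [433.9, -109.5, 85.4]
tcp_rot: [-3.141, 0.0, 3.142]
ft_force: [-0.7, -0.4, 5.8]
opening: 0.605
grip_force: 30.0
```

jog_arm(
  motion=[
    [0, 0, 0, 0, 0, -20, 0],
    [0, 0, 0, 0, 0, -40, 0],
    [0, 0, 0, -22.5, 55.5, 0, 0],
    [0, 0, 0, -22.5, 55.5, 0, 0],
    [0, 0, 0, -22.5, 55.5, 0, 0],
    [0, 0, 0, -22.5, 55.5, 0, 0],
    [0, 0, 0, -22.5, 55.5, 0, 0],
    [0, 0, 0, -22.5, 55.5, 0, 0],
    [0, 0, 0, 0, 0, 0, 0],
    [0, 0, 0, 0, 0, 0, 0],
  ],
)

```text
t: 25.85
eef_pos: [568.1, 223.3, 144.5]
tcp_rot: [-3.141, -0.002, -3.141]
ft_force: [0.1, -1.0, -3.4]
opening: 0.605
grip_force: 30.0
```

```bash
python3 w.py w9.png
```

```text
[568.3 222.7 144.7] [-3.141e+00 -1.000e-03  3.141e+00]
cam [485. 224. 238.] [[-0.0, -0.96, -0.29], [1.0, -0.0, 0.0], [-0.0, -0.29, 0.96]]
```

View pics/w9.png

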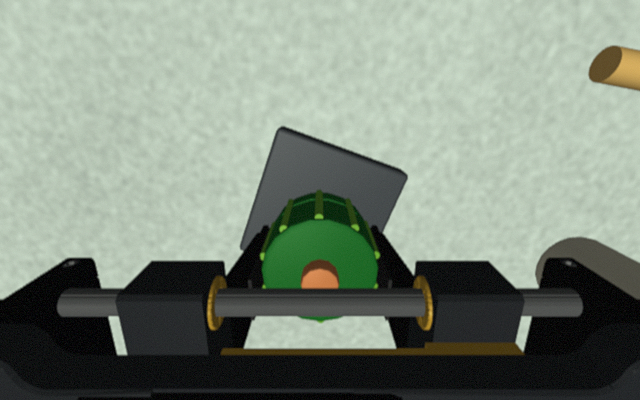

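jog_arm(
  motion=[
    [0, 0, 0, -1, 0.5, 20, 0],
    [0, 0, 0, 0, 0, 10, 0],
    [0, 0, 0, 0, 0, 4, 0],
    [0, 0, 0, 0, 0, 3, 0],
    [0, 0, 0, 0, 0, 1.5, 0],
    [0, 0, 0, 0, 0, 0.6, 0],
    [0, 0, 0, 0, 0, 0, 0],
    [0, 0, 0, 0, 0, 0, 0],
  ],
)

```text
t: 26.9
eef_pos: [569.9, 224.1, 106.2]
tcp_rot: [3.141, 0.0, -3.142]
ft_force: [-0.3, 0.5, -2.1]
opening: 0.605
grip_force: 30.0
```

jog_arm(
  motion=[
    [0, 0, 0, 0, 0, 0.6, 0],
    [0, 0, 0, 0, 0, 0, 0],
    [0, 0, 0, 0, 0, 0, 0],
  ],
)

```text
t: 27.28
eef_pos: [569.9, 224.0, 105.4]
tcp_rot: [3.141, 0.0, 3.141]
ft_force: [-0.9, 0.3, -1.6]
opening: 0.61
grip_force: 30.0
```

jog_arm(
  motion=[
    [0, 0, 0, 0, 0, 0.6, 0],
    [0, 0, 0, 0, 0, 0, 0],
    [0, 0, 0, 0, 0, 0, 0],
  ],
)

```text
t: 27.65
eef_pos: [569.8, 224.0, 105.4]
tcp_rot: [3.141, 0.0, 3.142]
ft_force: [-3.0, -0.8, 6.3]
opening: 0.609
grip_force: 30.0
```

jog_arm(
  motion=[
    [0, 0, 0, 0, 0, 0, 95],
    [0, 0, 0, 0, 0, 0, 95],
    [0, 0, 0, 0, 0, 0, 95],
    [0, 0, 0, 0, 0, -40, 95],
    [0, 0, 0, 0, 0, -55, 95],
    [0, 0, 0, 40, -45, -25, 95],
    [0, 0, 0, 40, -45, 0, 95],
    [0, 0, 0, 28, -54, 0, 95],
    [0, 0, 0, 0, -60, 0, 95],
    [0, 0, 0, 0, -60, 0, 95],
  ],
)

```text
t: 28.9
eef_pos: [463.2, -39.8, 224.2]
tcp_rot: [-3.141, 0.001, -3.141]
ft_force: [2.0, 0.6, 0.4]
opening: 0.998
grip_force: 0.0
```

jog_arm(
  motion=[
    [0, 0, 0, 0, -60, 0, 95],
    [0, 0, 0, 0, -60, 0, 95],
    [0, 0, 0, 0, -60, 0, 95],
    [0, 0, 0, 0, -40, 0, 95],
    [0, 0, 0, 0, 0, 0, 95],
    [0, 0, 0, 0, 0, 0, 95],
    [0, 0, 0, 0, 0, 0, 95],
  ],
)

```text
t: 29.78
eef_pos: [463.5, -257.0, 223.8]
tcp_rot: [3.141, -0.0, -3.14]
ft_force: [0.1, -0.4, 0.2]
opening: 0.997
grip_force: 0.0
```

```bash
cat > m.py <<'E'
from h import *
d=shot('wrist');hsv=cv2.cvtColor(d['color'],cv2.COLOR_RGB2HSV)
m=(hsv[...,1]>170)&((hsv[...,0]<=4)|(hsv[...,0]>=172));m[255:]=0;m[:,:200]=0;m[:,440:]=0
v,u=np.nonzero(m);xy=np.array([pix(d,a,b,34) for a,b in zip(u,v)],np.float32)
print(cv2.minEnclosingCircle(xy),len(u),u.min(),u.max(),v.min(),v.max())
P=cloud(d)[m];s=P[:,2]>25;print(np.nanpercentile(P[s],[2,50,98],axis=0).round(1))
E
python3 w.py w10.png mushroom_cap;python3 m.py
```

```text
[ 463.6 -257.   223.9] [ 3.141  0.    -3.14 ]
cam [ 380. -257.  317.] [[-0.0, -0.96, -0.3], [1.0, -0.0, -0.0], [0.0, -0.3, 0.96]]
mushroom_cap 0.85 (312, 183) [ 454. -263.   49.]
((528.25, -255.0), 111.50952911376953) 2864 210 432 151 253
[[ 430.1 -286.6   34.6]
 [ 455.1 -260.    45.2]
 [ 484.4 -232.6   49.3]]
```

View pics/w10.png

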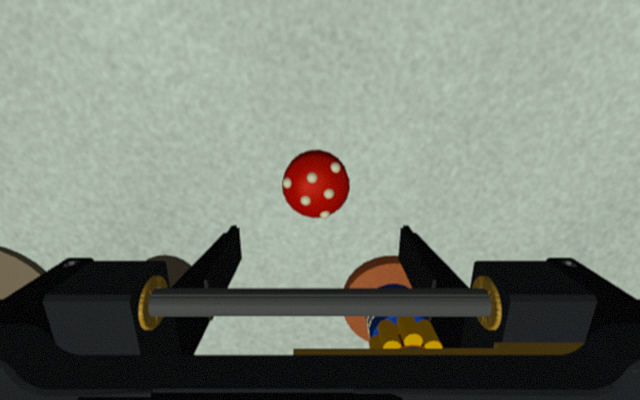

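```bash
python3 -c "
from h import *
d=shot('wrist')
print(pix(d,316,217,34)-[32,0],pix(d,316,217,38)-[32,0],pix(d,316,150,16)+[32,0],pix(d,316,150,25)+[32,0],pix(d,283,185,34),pix(d,349,185,34))"
```

```text
[ 460.2 -260.3] [ 458.6 -260.3] [ 461.9 -260.5] [ 460.4 -260.4] [ 460.  -291.3] [ 459.9 -229.3]
```

jog_arm(
  motion=[
    [0, 0, 0, 2, -3, 50, 95],
    [0, 0, 0, 0, 0, 45, 95],
    [0, 0, 0, 0, 0, 30, 95],
    [0, 0, 0, 0, 0, 15, 95],
    [0, 0, 0, 0, 0, 0, 95],
    [0, 0, 0, 0, 0, 0, 0],
    [0, 0, 0, 0, 0, 0, 0],
    [0, 0, 0, 0, 0, 0, 0],
    [0, 0, 0, 0, 0, 0, 0],
    [0, 0, 0, 0, 0, 0, 0],
  ],
)

```text
t: 31.22
eef_pos: [461.6, -261.2, 84.2]
tcp_rot: [-3.141, 0.001, 3.141]
ft_force: [-0.7, 1.6, 6.6]
opening: 0.665
grip_force: 30.0
```

jog_arm(
  motion=[
    [0, 0, 0, 0, 0, -20, 0],
    [0, 0, 0, 0, 0, -45, 0],
    [0, 0, 0, 0, 0, -45, 0],
    [0, 0, 0, 0, 60, 0, 0],
    [0, 0, 0, 0, 60, 0, 0],
    [0, 0, 0, 0, 60, 0, 0],
    [0, 0, 0, 0, 60, 0, 0],
    [0, 0, 0, 0, 60, 0, 0],
    [0, 0, 0, -27, 46, 0, 0],
    [0, 0, 0, -27, 46, 0, 0],
  ],
)

```text
t: 32.48
eef_pos: [515.9, 132.8, 193.9]
tcp_rot: [3.142, 0.0, -3.141]
ft_force: [0.7, 0.1, -1.5]
opening: 0.668
grip_force: 30.0
```

jog_arm(
  motion=[
    [0, 0, 0, -27, 46, 0, 0],
    [0, 0, 0, -27, 46, 0, 0],
    [0, 0, 0, 0, 1, 0, 0],
    [0, 0, 0, 0, 0, 0, 0],
    [0, 0, 0, 0, 0, 0, 0],
  ],
)

```text
t: 33.1
eef_pos: [569.1, 222.9, 193.8]
tcp_rot: [-3.141, -0.001, 3.141]
ft_force: [0.2, -0.3, -1.5]
opening: 0.664
grip_force: 30.0
```

```bash
python3 w.py w11.png
```

```text
[569.2 222.9 193.9] [-3.142 -0.     3.14 ]
cam [485. 223. 287.] [[0.0, -0.96, -0.3], [1.0, 0.0, 0.0], [-0.0, -0.3, 0.96]]
```

View pics/w11.png

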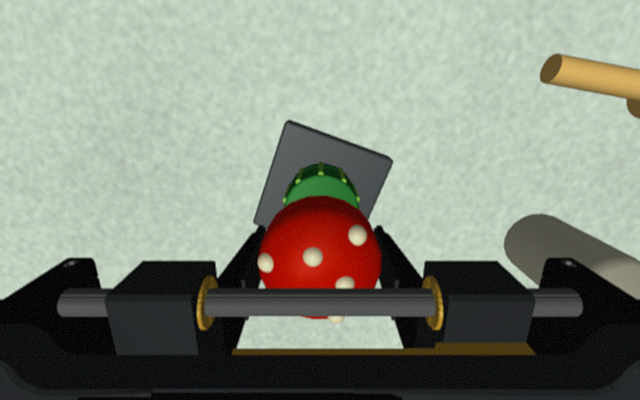

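Cap is level and centred over the green drum. Target TCP z is 148.2, so 45.7 mm down.

jog_arm(
  motion=[
    [0, 0, 0, 0, 1, 25, 0],
    [0, 0, 0, 0, 0, 11, 0],
    [0, 0, 0, 0, 0, 4, 0],
    [0, 0, 0, 0, 0, 3, 0],
    [0, 0, 0, 0, 0, 1.5, 0],
    [0, 0, 0, 0, 0, 0.6, 0],
    [0, 0, 0, 0, 0, 0, 0],
    [0, 0, 0, 0, 0, 0, 0],
  ],
)

```text
t: 34.15
eef_pos: [569.5, 224.9, 148.8]
tcp_rot: [3.141, 0.0, 3.142]
ft_force: [-0.5, -0.4, -0.6]
opening: 0.67
grip_force: 30.0
```

jog_arm(
  motion=[
    [0, 0, 0, 0, 0, 0.6, 0],
    [0, 0, 0, 0, 0, 0, 0],
    [0, 0, 0, 0, 0, 0, 0],
  ],
)

```text
t: 34.52
eef_pos: [569.5, 224.9, 148.3]
tcp_rot: [3.141, 0.0, 3.142]
ft_force: [-0.2, 0.2, 0.6]
opening: 0.668
grip_force: 30.0
```

jog_arm(
  motion=[
    [0, 0, 0, 0, 0, 0.5, 0],
    [0, 0, 0, 0, 0, 0, 0],
    [0, 0, 0, 0, 0, 0, 95],
    [0, 0, 0, 0, 0, 0, 95],
    [0, 0, 0, 0, 0, 0, 95],
    [0, 0, 0, 0, 0, -40, 95],
    [0, 0, 0, 0, 0, -60, 95],
    [0, 0, 0, 60, 0, 0, 95],
    [0, 0, 0, 60, 0, 0, 95],
    [0, 0, 0, 0, 0, 0, 95],
  ],
)

```text
t: 35.78
eef_pos: [446.1, 224.8, 248.0]
tcp_rot: [-3.141, -0.001, -3.14]
ft_force: [1.5, -0.5, 0.6]
opening: 1.002
grip_force: 0.0
```

```bash
python3 -c "
from h import *
d=shot('scene');i=cv2.cvtColor(d['color'],cv2.COLOR_RGB2BGR)[110:290,230:460]
cv2.imwrite('pics/s2.png',cv2.resize(i,None,fx=3.3,fy=3.3,interpolation=cv2.INTER_CUBIC))
P=cloud(shot('top'))
for n,x,y in(('round',606,-176),('square',569,224)):
  s=np.hypot(P[...,0]-x,P[...,1]-y)<28; q=P[s];print(n,np.nanpercentile(q[:,2],[50,90,98]).round(0),q[q[:,2]>60].mean(0).round(0))
print(env.state()['eef_pos'])"
```

```text
round [149. 165. 171.] [ 606. -172.  144.]
square [109. 114. 116.] [569. 223. 109.]
[449.78186643 225.08694929 248.13817796]
```

View pics/s2.png

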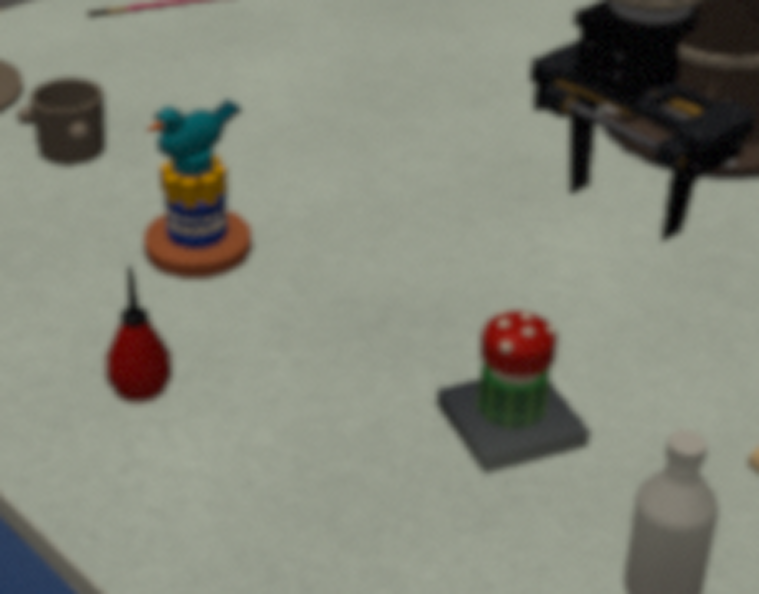

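Both totems stand upright; the heights of about 171 and 112–114 mm match fully seated pieces, and the bystanders are untouched.

```bash
python3 -c "
from cell import env
print(env.job_done())"
```

```text
the job is handed in; nothing more can be done
None
```

Both totems are assembled in the order asked, all pieces upright and fully seated, the bottle, slip bulb and clay pot left where they stood, and the job was handed in at about 36 s; no verdict was returned.

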